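# Mount a polishing wheel and its clamp flange on the bench polisher

## Task

Mount the green polishing wheel on the bench polisher's bare spindle: slide the wheel on first and then the bright steel clamp flange from the rack, and push the whole stack (the dark backing flange already hanging on the spindle, then wheel, then clamp flange) fully home against the shoulder, with no gaps, ready for the nut. Do not let the wheel fall onto the bench, since a dropped wheel is scrap, and leave the red-brown spare wheel in its slot and the nut, paint bottle and glass tumbler where they stand.

Things in the scene. Friction and masses are not known exactly. Their poses are not given: they have to be found in the camera images.
- polisher: Bench polisher, fixed: blue motor barrel (108 mm dia, 130 mm long, axis level and along y, 125 mm above the bench) on a grey foot 130 mm (x) by 160 mm (y); wire brush wheel at its +y end, bare work spindle at its -y end. Origin on the bench under the barrel's middle, z up.
- shoulder (a point): Point on the motor's axis, on the outer face of the fixed steel shoulder (40 mm dia) that the stack seats against; the barrel ends 38 mm behind it. Axes as the polisher: z up, y INTO the motor. The spindle sticks out along -y, free on all sides: 13 mm dia for 75 mm, then a cone 10 mm long down to 4 mm dia; tip at y = -85 mm.
- backing: Backing flange: dark steel ring, 44 mm outer dia, 10 mm thick, 16 mm hole. Already loose on the spindle, 6 to 16 mm short of the shoulder; slides under a few newtons if pushed squarely. Origin at its centre, y axis along its hole. A ring let go on the spindle hangs 1.5 mm below its axis. Home: centre 5 mm out from the shoulder.
- wheel: The wheel to mount: green rubber disc, 76 mm dia, 16 mm thick, brass-bushed 16 mm hole, 0.09 to 0.18 kg. Origin at its centre, y axis along its hole. Stands on edge in a slot of the rack, centre 71 mm above the bench, hole axis level along the rack's y; the next disc is 44 mm or more away, so its two faces can be pinched from above. Home: centre 18 mm out from the shoulder.
- flange: Clamp flange: bright steel ring, 44 mm outer dia, 14 mm thick, 16 mm hole, 0.09 to 0.18 kg. Origin at its centre, y axis along its hole. Stands on edge in another slot of the rack, centre 52 mm above the bench, hole axis level along the rack's y. Home: centre 33 mm out from the shoulder, outside the wheel.
- rack: Fixed wooden toast-rack, 75 mm (x) by 218 mm (y), origin under its middle. Three slots at y = -60, 0, +60 mm hold wheel, flange and spare in any order. Two rails along y, tops 36 mm above the bench, 28 mm apart, carry the discs; 8 mm dowels beside each slot, 19 mm to either side of the middle, tops 58 mm above the bench; slot width 17.5 mm.
- spare: Spare wheel, red-brown, same size as the green one, in the remaining slot; must stay there. Origin at its centre, y axis along its hole.
- nut: Brass hexagon nut 24 mm across flats, 10 mm high, flat on the bench; not needed yet. Origin at the centre of its underside.
- paint: Dark paint bottle with white cap, 38 mm dia, 115 mm high, standing. Origin at the centre of its underside.
- tumbler: Empty glass tumbler, 70 mm dia at the rim, 85 mm high, standing. Origin at the centre of its underside.

How it is judged:
By the outcome, as a careful person would: the job done as asked, in the order asked, and still so for the second after the job is handed in, with the robot touching nothing.
It also fails if it takes over 72 s, if anything falls off the work surface, if the arm or the gripper's body presses on something with over 40 N, if the wrist force passes 120 N, or if a joint passes its speed limit or range.

## Robot

A 6-joint arm with a two-finger parallel gripper is mounted at the origin on the work surface. World frame = base frame: x ahead of the robot, y to its left, z up, the work surface at z = 0. Lengths are in m, angles in rad, forces in N, time in s.
With the tool pointing down it reaches from about 0.275 to 0.875 m from the base axis. Payload 12.5 kg.
Tool frame: the origin (TCP) lies at the very end of the fingers, on their centre line; the grasp point (between the pads) lies behind it (env.grip_point_offset is the z of the grasp point in the tool frame, in m); z points along the fingers, y is the line along which they close (so a half turn about z gives the same grasp; the last joint's range is limited). The gripper opens to 85 mm and grips with 20 to 120 N. Pads are 22 mm wide; open, the fingers measure 114 mm over their backs; the gripper's body (76 mm by 85 mm) begins 54 mm behind the grasp point. The pads swing forward as they close: fully open they stand 13 mm farther back than shut.
Start: joints at [-1.369, 0.351, 1.652, -0, 1.139, -0.085], TCP at [0.156, -0.528, 0.231] pointing down, gripper open.
Joint ranges: [-2.75, 2.75], [-0.79, 2.1], [0.01, 2.65], [-1.57, 4.71], [0.07, 3.14], [-2.87, 2.87]. Speed limits (rad/s): [2.22, 2.22, 2.79, 3.14, 3.14, 3.14].

## Interface

Orientations are given as a rotation vector (axis times angle).
In Python, from cell import read_state, optics, env gives the robot as it stands.
- The arm moves only by the tool move_arm, never from a script. Its argument "commands" is a list of rows, each a list of 5 numbers: the opening, from -1 (shut) to 1 (fully open), then the shift along the tool's x, y, z in cm, then the turn about the tool's z in rad. In form: [[hand, tx, ty, tz, twist], ...]. A call has 1 to 8 rows; each row is the pose to reach, as a shift and turn from the pose commanded when the call began, along the tool's axes at that moment; what a row does not reach only later rows make up. A row lasts 1/8 s, in which the tool goes at most 62.5 mm and 10.7 degrees, less where a joint would pass 70% of its speed; a pose out of reach is approached as far as the arm can. A call with a gripper value outside its range is refused whole. The fingers move at their own pace and stop on an object; the grip force is fixed at half the most. Time passes only in rows, so rows that repeat a pose let the fingers close. It gives the time, the measured TCP pose, the force, the opening and the grip force at its end, in the units of the state.
- read_state(): the state, without advancing time (a new reading comes with each control period).
- optics.get_image(name): name is "scene" or "side" or "wrist"; returns (picture, depth): 384x512x3 uint8, blue, green, red; 384x512 float32, m along the optical axis (not along the pixel's ray), 0 where there is no reading.
- optics.get_calibration(name): a dict with "fx", "fy", "cx", "cy" (pixels), "view" (4x4, takes a point from world to camera coordinates). Camera axes: x right, y down, z forward; pixel columns grow to the right and rows downward; lengths in m; the calibration is good to about 2 mm. A picture is of the moment at which its call begins: read the wrist's pose just before it. get_calibration takes no time and is no camera call; for the wrist camera it gives the pose at the moment of the call.
- env.close_job(): hands the job in; it is judged then, once.
The state is a dict: "time_s": time; "joints": joint angles; "qd": joint speeds; "joint_torque": joint torques, N m; "tcp_pos": TCP position; "ee_rot": TCP orientation; "contact_force": force on the tool from outside, world axes, zero at the start; "wrist_torque": the same for the moment, N m; "finger_gap": opening from 0.0 (shut) to 1.0 (fully open); "gripper_force": force on a finger pad.
Only numpy, scipy, OpenCV 4.12 (cv2) and the standard library are available. Lean on these libraries where they do the work, as an engineer would, in place of code of your own. Each camera call takes 0.05 s, during which the arm holds its last target. There are 200 camera calls.

## Working session

There is one attempt and no reset: what is moved stays moved. The work goes in short steps, Python scripts to look and compute and a tool call to move; the robot and the scene stay as the last step left them, time stands still between calls to the robot, and variables do not carry over. Pictures are saved under pics/ and viewed, at most 10 in all, crops included, and the job is handed in when it is done.

Besides the shell and the picture viewer there is one more tool, called after "Emit:" by a JSON object that holds its "fn" and its "kwargs", one argument or row to a line. move_arm: Moves the arm, as the interface text tells. Its arguments: {"type":"object","properties":{"commands":{"type":"array"}},"required":["commands"]}

```bash
ls; mkdir -p pics; python3 - <<'E'
from cell import read_state, optics, env
import cv2,numpy as np
s=read_state();print(s['time_s'],s['tcp_pos'],s['ee_rot'],env.grip_point_offset,s['finger_gap'])
ims=[]
for n in ['scene','side','wrist']:
    im,d=optics.get_image(n);c=optics.get_calibration(n)
    np.savez('pics/%s0.npz'%n,im=im,d=d,view=c['view'],K=[c['fx'],c['fy'],c['cx'],c['cy']])
    print(n,c['fx'],c['fy'],c['cx'],c['cy'],np.linalg.inv(c['view']).round(3).tolist(),(d==0).mean())
    cv2.imwrite('pics/%s0.png'%n,im)
E
```

```text
pics
0.0 [ 0.15554952 -0.52717646  0.23074227] [-3.10814028e+00 -4.48772010e-01  9.54018849e-05] -0.0187 0.9979050427317128
scene 346.75405512888676 346.75405512888676 255.56345761117353 191.15806026129468 [[-0.661, 0.421, -0.62, 1.099], [0.75, 0.389, -0.535, 0.462], [0.016, -0.819, -0.574, 0.56], [0.0, 0.0, 0.0, 1.0]] 0.004079182942708333
side 351.6249041549589 351.6249041549589 255.47643307801786 191.08166669789392 [[0.977, -0.155, 0.145, 0.505], [-0.212, -0.737, 0.642, -0.387], [0.008, -0.658, -0.753, 0.629], [0.0, 0.0, 0.0, 1.0]] 0.004018147786458333
wrist 344.48836490396195 344.48836490396195 264.0355290704213 188.53685184590154 [[0.282, -0.924, -0.256, 0.22], [-0.959, -0.272, -0.075, -0.507], [-0.0, 0.267, -0.964, 0.373], [0.0, 0.0, 0.0, 1.0]] 0.003936767578125
```

View pics/scene0.png

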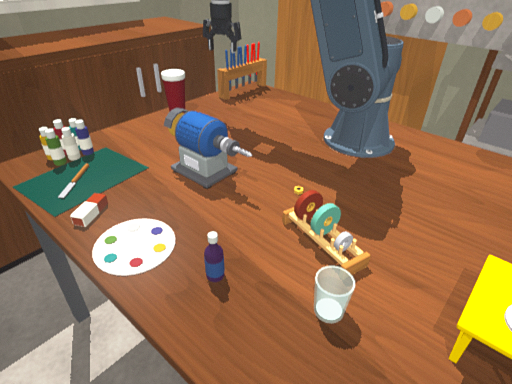

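View pics/side0.png

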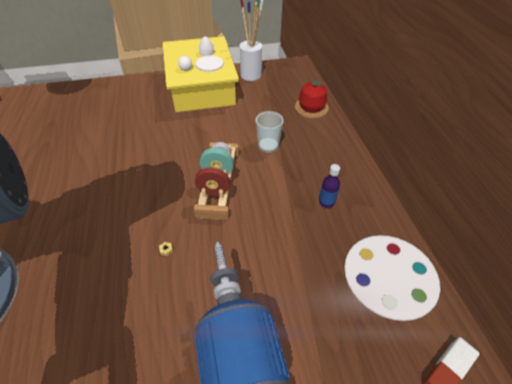

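The scene view shows the spindle tip near (250,155), with the red wheel at (308,203), green wheel at (325,218) and bright flange at (343,240). The side view shows the spindle tip at (218,243), backing flange at (225,277), red wheel at (212,181) and green wheel at (216,160). The spindle points roughly along +y.

```bash
cat > h.py <<'E'
import numpy as np,cv2
def load(n):
    z=np.load('pics/%s.npz'%n);return z['im'],z['d'],z['view'],z['K']
def cloud(d,view,K):
    v,u=np.mgrid[:d.shape[0],:d.shape[1]]
    p=np.stack([(u-K[2])/K[0]*d,(v-K[3])/K[1]*d,d],-1)
    T=np.linalg.inv(view);return p@T[:3,:3].T+T[:3,3]
E
python3 - <<'E'
from h import *
from scipy.optimize import least_squares
for n in ['scene0','side0']:
    im,d,V,K=load(n);P=cloud(d,V,K);hsv=cv2.cvtColor(im,cv2.COLOR_BGR2HSV);H,S,Vv=[hsv[...,i].astype(int) for i in range(3)]
    z=P[...,2];ok=(d>0)
    bench=ok&(abs(z)<.02)&(P[...,0]>.3)&(P[...,0]<.8)&(abs(P[...,1])<.5);print(n,'bench z',np.median(z[bench]))
    b=ok&(H>100)&(H<125)&(S>130)&(z>.08)&(z<.2)
    n_,L,st,c=cv2.connectedComponentsWithStats(b.astype(np.uint8));k=1+np.argmax(st[1:,4]);b=(L==k);b=cv2.erode(b.astype(np.uint8),np.ones((3,3)))>0
    q=P[b];print('blue',len(q),q.min(0).round(3),q.max(0).round(3))
    def f(p):
        a=np.array([np.sin(p[1]),np.cos(p[1])]) # axis dir xy
        w=(q[:,0]-p[0])*a[1]-(q[:,1]-q[:,1].mean())*a[0]
        return np.hypot(w,q[:,2]-p[2])-.054
    r=least_squares(f,[q[:,0].mean(),0,.125],loss='soft_l1',f_scale=.001)
    print(' axis x,yaw,z',r.x.round(4),'at y',q[:,1].mean().round(4),'rms',np.sqrt(np.mean(f(r.x)**2)).round(4))
    for nm,m in [('green',(H>70)&(H<95)&(S>80)&(z>.035)&(z<.13)),('red',((H<8)|(H>172))&(S>120)&(z>.06)&(z<.13)&(Vv>40))]:
        m=ok&m&(P[...,1]>-.1)&(P[...,0]>.2)&(P[...,0]<.9)&(P[...,1]<.5)
        _,L,st,c=cv2.connectedComponentsWithStats(m.astype(np.uint8));k=1+np.argmax(st[1:,4]);q2=P[L==k]
        print(nm,st[k],q2.min(0).round(3),q2.max(0).round(3),np.median(q2,0).round(4))
    # gray things near spindle/rack
    m=ok&(z>.03)&(P[...,0]>.2)&(P[...,0]<.9)&(P[...,1]>-.3)&(P[...,1]<.5)&(S<60)
    _,L,st,c=cv2.connectedComponentsWithStats(m.astype(np.uint8))
    for k in range(1,len(st)):
        if st[k,4]>25:
            q2=P[L==k];print('gray',st[k],q2.min(0).round(3),q2.max(0).round(3),np.median(q2,0).round(3))
ims=[]
for n,(u,v) in [('scene0',(165,100)),('side0',(150,130))]:
    im=load(n)[0];ims.append(cv2.resize(im[v:v+180,u:u+200] if n=='scene0' else im[v:v+180,u:u+200],None,fx=2,fy=3 if 0 else 2,interpolation=cv2.INTER_CUBIC))
cv2.imwrite('pics/c0.png',np.hstack(ims))
E
```

```text
scene0 bench z -0.0005297900423174573
blue 677 [ 0.501 -0.287  0.106] [ 0.579 -0.203  0.18 ]
 axis x,yaw,z [ 0.5211 -0.022   0.1244] at y -0.2438 rms 0.0015
green [311 204  29  30 522] [0.5   0.149 0.036] [0.585 0.208 0.109] [0.5556 0.1935 0.0854]
red [295 190  28  26 404] [0.494 0.118 0.06 ] [0.566 0.152 0.109] [0.5419 0.1355 0.0904]
gray [ 311    0   66  113 2370] [ 0.202 -0.093  0.185] [0.258 0.112 0.457] [0.236 0.029 0.276]
gray [354   0  10  13  31] [0.229 0.015 0.437] [0.237 0.038 0.463] [0.232 0.025 0.451]
gray [351  55  16   7  40] [0.221 0.031 0.326] [0.233 0.07  0.341] [0.227 0.048 0.333]
gray [ 179  135   73   41 1246] [ 0.478 -0.298  0.03 ] [ 0.571 -0.058  0.145] [ 0.538 -0.186  0.074]
gray [ 72 204  22  14  92] [ 0.845 -0.3    0.03 ] [ 0.899 -0.263  0.033] [ 0.876 -0.284  0.031]
gray [207 232  11  13 109] [0.772 0.073 0.096] [0.79  0.091 0.116] [0.783 0.085 0.113]
gray [334 232  19  19 228] [0.529 0.222 0.032] [0.585 0.261 0.074] [0.567 0.251 0.062]
gray [ 314  266   41   49 1499] [0.611 0.267 0.03 ] [0.73  0.336 0.087] [0.692 0.302 0.064]
side0 bench z -0.00033821477996
[... 438 characters left out ...]
23  0.189] [0.242 0.102 0.289] [0.235 0.033 0.253]
gray [211 143  23  22 126] [0.541 0.182 0.031] [0.588 0.299 0.107] [0.567 0.244 0.069]
gray [201 160  32  14  49] [0.509 0.173 0.032] [0.577 0.196 0.086] [0.552 0.182 0.063]
gray [330 165  10  12  96] [0.769 0.071 0.093] [0.787 0.089 0.118] [0.777 0.077 0.114]
gray [ 211  243   30   62 1006] [ 0.495 -0.17   0.111] [ 0.537 -0.058  0.147] [ 0.515 -0.127  0.135]
gray [195 304  76  31 195] [ 0.463 -0.2    0.124] [ 0.572 -0.189  0.182] [ 0.513 -0.196  0.173]
gray [443 338  36  29 436] [ 0.836 -0.3    0.03 ] [ 0.898 -0.264  0.034] [ 0.872 -0.287  0.031]
gray [257 381  33   3  78] [ 0.531 -0.293  0.141] [ 0.573 -0.289  0.18 ] [ 0.554 -0.291  0.169]
```

View pics/c0.png

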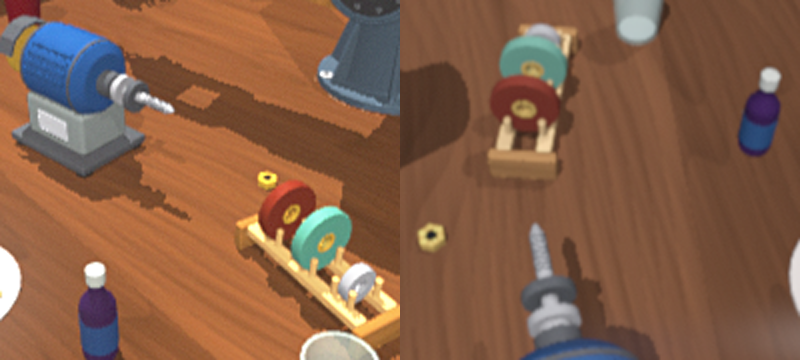

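The red, green and bright discs run in order along +y on a rack yawed by about -0.27 rad. Their centres are about (0.529,0.132), (0.544,0.186) and (0.56,0.242). The polisher axis is near x≈0.515 at the tip. I'm moving over the green wheel.

Emit:
{"fn": "move_arm", "kwargs": {
  "commands": [
    [0, 5, -5, 0, 0.1],
    [0, 10, -10, 0, 0.2],
    [0, 15, -15, 0, 0.28],
    [0, 20, -20, 0, 0.28],
    [0, 24, -24, 0, 0.28],
    [0, 28, -28, 0, 0.28],
    [0, 28.7, -28.7, 0, 0.28],
    [0, 28.7, -28.7, 0, 0.28]
  ]
}}

```text
time_s: 1.15
tcp_pos: [0.3502, -0.1696, 0.2313]
ee_rot: [-3.141, -0.016, -0.0]
contact_force: [-0.1, -0.0, 0.6]
finger_gap: 0.505
gripper_force: 0.0
```

```bash
cat >> h.py <<'E'
from scipy.spatial.transform import Rotation as Rn
def st():
    from cell import read_state
    s=read_state();R=Rn.from_rotvec(s['ee_rot']).as_matrix()
    print('t',round(s['time_s'],2),'tcp',s['tcp_pos'].round(4),'x',R[:,0].round(3),'y',R[:,1].round(3),'gap',round(s['finger_gap'],3),'F',np.round(s['contact_force'],1),'q',np.round(s['joints'],2))
    return s,R
def go(R,p,target,yaw=None):
    """shift cm in tool axes to world target; twist so tool y lies along dir yaw (xy vec)"""
    d=R.T@(np.array(target)-p)*100
    t=0
    if yaw is not None:
        w=R.T@np.array([yaw[0],yaw[1],0]); t=-np.arctan(w[0]/w[1])
    print('move cm',d.round(2),'twist',round(t,3))
def grab(n,name):
    from cell import optics
    c=optics.get_calibration(n);im,d=optics.get_image(n)
    np.savez('pics/%s.npz'%name,im=im,d=d,view=c['view'],K=[c['fx'],c['fy'],c['cx'],c['cy']]);cv2.imwrite('pics/%s.png'%name,im)
    return im,d,np.array(c['view']),[c['fx'],c['fy'],c['cx'],c['cy']]
E
python3 - <<'E'
from h import *
s,R=st();go(R,s['tcp_pos'],[.544,.186,.231],(.27,.963))
E
```

```text
t 1.15 tcp [ 0.3502 -0.1696  0.2313] x [1.   0.01 0.  ] y [ 0.01 -1.   -0.  ] gap 0.505 F [-0.1 -0.   0.6] q [-0.57  0.05  2.03  0.    1.06  0.99]
move cm [ 1.974e+01 -3.536e+01  3.000e-02] twist 0.283
```

Emit:
{"fn": "move_arm", "kwargs": {
  "commands": [
    [0, 4, -2, -3, 0],
    [0, 9, -4, -4, 0],
    [0, 13, -6, -4, 0],
    [0, 16, -7, -4, 0],
    [0, 16.6, -7.5, -4, 0.03],
    [0, 16.6, -7.5, -4, 0.03]
  ]
}}

```text
time_s: 1.9
tcp_pos: [0.5151, -0.0956, 0.2708]
ee_rot: [-3.141, 0.036, 0.001]
contact_force: [0.2, -0.7, 0.9]
finger_gap: 0.498
gripper_force: 0.0
```

```bash
python3 - <<'E'
from h import *
s,R=st()
im,d,V,K=grab('wrist','w1')
P=cloud(d,V,K);z=P[...,2];hsv=cv2.cvtColor(im,cv2.COLOR_BGR2HSV);ok=d>0
# spindle points: high above bench, near axis
m=ok&(z>.115)&(z<.16)&(abs(P[...,0]-.517)<.03)&(P[...,1]>-.185)&(P[...,1]<-.04)
q=P[m]
for y0 in np.arange(-.185,-.04,.005):
    k=q[(q[:,1]>=y0)&(q[:,1]<y0+.005)]
    if len(k)>3:
        lo,hi=k[:,0].min(),k[:,0].max();print(y0.round(3),len(k),'x',lo.round(4),hi.round(4),'mid',((lo+hi)/2).round(4),'ztop',np.percentile(k[:,2],95).round(4),k[:,1].max().round(4))
cv2.imwrite('pics/w1.png',im)
E
```

```text
t 1.9 tcp [ 0.5151 -0.0956  0.2708] x [ 1.    -0.023 -0.001] y [-0.023 -1.    -0.   ] gap 0.498 F [ 0.2 -0.7  0.9] q [-0.27  0.26  1.67 -0.    1.21  1.32]
-0.185 106 x 0.4871 0.547 mid 0.517 ztop 0.1598 -0.18
-0.18 1034 x 0.4872 0.547 mid 0.5171 ztop 0.1582 -0.175
-0.175 259 x 0.5005 0.5349 mid 0.5177 ztop 0.1429 -0.17
-0.17 257 x 0.5011 0.5347 mid 0.5179 ztop 0.143 -0.165
-0.165 259 x 0.4997 0.5347 mid 0.5172 ztop 0.1428 -0.16
-0.16 313 x 0.4983 0.5344 mid 0.5164 ztop 0.1428 -0.155
-0.155 168 x 0.5052 0.5292 mid 0.5172 ztop 0.1382 -0.15
-0.15 224 x 0.4977 0.5362 mid 0.5169 ztop 0.1448 -0.145
-0.145 414 x 0.4966 0.536 mid 0.5163 ztop 0.1446 -0.1401
-0.14 89 x 0.5109 0.5224 mid 0.5167 ztop 0.1318 -0.1351
-0.135 94 x 0.5098 0.5225 mid 0.5162 ztop 0.1318 -0.13
-0.13 86 x 0.4985 0.5355 mid 0.517 ztop 0.1444 -0.125
-0.125 303 x 0.4947 0.5375 mid 0.5161 ztop 0.1452 -0.12
-0.12 355 x 0.4951 0.5374 mid 0.5163 ztop 0.1447 -0.115
-0.115 87 x 0.5095 0.522 mid 0.5157 ztop 0.1319 -0.11
-0.11 85 x 0.5096 0.5216 mid 0.5156 ztop 0.1318 -0.105
-0.105 89 x 0.51 0.5219 mid 0.516 ztop 0.1317 -0.1
-0.1 90 x 0.5084 0.5218 mid 0.5151 ztop 0.132 -0.0955
-0.095 92 x 0.5092 0.5219 mid 0.5155 ztop 0.1316 -0.0904
-0.09 93 x 0.5083 0.5216 mid 0.515 ztop 0.1316 -0.0853
-0.085 93 x 0.5086 0.5213 mid 0.515 ztop 0.1319 -0.0802
-0.08 93 x 0.5084 0.5212 mid 0.5148 ztop 0.1318 -0.0751
-0.075 92 x 0.5088 0.5213 mid 0.515 ztop 0.1315 -0.0701
-0.07 89 x 0.5087 0.5212 mid 0.515 ztop 0.1319 -0.0651
-0.065 57 x 0.5099 0.5199 mid 0.5149 ztop 0.1302 -0.06
-0.06 30 x 0.5115 0.5173 mid 0.5144 ztop 0.1283 -0.0562
```

View pics/w1.png

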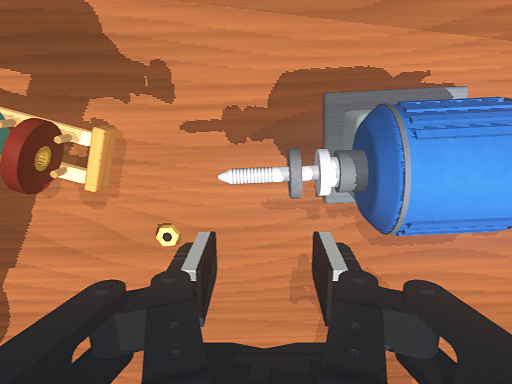

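The wrist view shows the spindle tip at (218,176), the backing flange at (294,173) and the shoulder at (323,172). From depth, the spindle axis is at x=0.5150 (y=-0.08), slope -0.023, z=0.1252, with the tip at y≈-0.056 and the shoulder at y≈-0.1405. This fits the given sizes.

```bash
python3 - <<'E'
from h import *
s,R=st();go(R,s['tcp_pos'],[.544,.186,.231],(.27,.963))
E
```

```text
t 1.95 tcp [ 0.5148 -0.0957  0.271 ] x [ 1.    -0.023 -0.001] y [-0.023 -1.     0.   ] gap 0.498 F [0.6 0.8 0.1] q [-0.27  0.26  1.67 -0.    1.21  1.32]
move cm [  2.27 -28.23   4.  ] twist 0.25
```

Emit:
{"fn": "move_arm", "kwargs": {
  "commands": [
    [0, 0.5, -5, 0, 0.1],
    [0, 1, -10, 1, 0.2],
    [0, 1.5, -15, 2, 0.25],
    [0, 2, -20, 3, 0.25],
    [0, 2.27, -25, 4, 0.25],
    [0, 2.27, -28.2, 4, 0.25],
    [0, 2.27, -28.2, 4, 0.25]
  ]
}}

```text
time_s: 2.82
tcp_pos: [0.5441, 0.1872, 0.2312]
ee_rot: [3.113, -0.424, -0.0]
contact_force: [0.3, -1.0, -0.2]
finger_gap: 0.501
gripper_force: 0.0
```

```bash
python3 - <<'E'
from h import *
s,R=st()
im,d,V,K=grab('wrist','w2')
P=cloud(d,V,K);z=P[...,2];hsv=cv2.cvtColor(im,cv2.COLOR_BGR2HSV);H,S,Vv=[hsv[...,i].astype(int) for i in range(3)];ok=d>0
def rep(nm,m):
    m=ok&m;_,L,st_,c=cv2.connectedComponentsWithStats(m.astype(np.uint8));k=1+np.argmax(st_[1:,4]);q=P[L==k]
    # top rim: highest points -> midplane
    t=q[q[:,2]>q[:,2].max()-.012]; c2,(w,h),a=cv2.minAreaRect((t[:,:2]*1000).astype(np.float32))
    print(nm,len(q),q.min(0).round(4),q.max(0).round(4),'rim rect mm',np.round(c2,1),round(w,1),round(h,1),round(a,1))
rep('green',(H>70)&(H<95)&(S>80)&(z>.06)&(z<.13))
rep('red',((H<8)|(H>172))&(S>120)&(z>.06)&(z<.13)&(Vv>40)&(P[...,1]>.08)&(P[...,1]<.18))
rep('flange',(S<70)&(z>.06)&(z<.09)&(P[...,1]>.2)&(P[...,1]<.28)&(abs(P[...,0]-.56)<.05))
E
```

```text
t 2.83 tcp [0.5441 0.1872 0.2312] x [ 0.964 -0.268 -0.   ] y [-0.268 -0.964  0.   ] gap 0.501 F [ 0.3 -1.  -0.2] q [0.25 0.4  1.58 0.   1.16 2.09]
green 384 [0.5491 0.1761 0.0727] [0.5815 0.1973 0.1075] rim rect mm [561.6 187.6] 15.3 21.7 74.3
red 1833 [0.4922 0.119  0.06  ] [0.5646 0.153  0.1099] rim rect mm [527.1 135.6] 15.6 53.5 72.4
flange 699 [0.5414 0.2384 0.0602] [0.5815 0.2608 0.0751] rim rect mm [561.8 249.8] 14.2 36.5 73.3
```

View pics/w2.png

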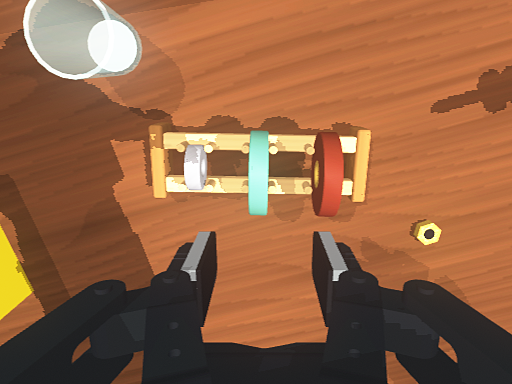

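The wrist view shows the flange at (195,167), green wheel at (259,172) and red wheel at (327,172). All fit a line with the axis at 73.1° and 60 mm spacing, which puts the green centre at (0.5445,0.1927).

```bash
python3 - <<'E'
from h import *
s,R=st();go(R,s['tcp_pos'],[.5445,.1927,.081],(.2907,.9568))
E
```

```text
t 2.88 tcp [0.5443 0.186  0.2313] x [ 0.963 -0.269 -0.   ] y [-0.269 -0.963  0.   ] gap 0.499 F [-0.6 -0.7  0. ] q [ 0.25  0.4   1.58 -0.    1.16  2.09]
move cm [-0.16 -0.65 15.03] twist 0.023
```

Emit:
{"fn": "move_arm", "kwargs": {
  "commands": [
    [0, -0.16, -0.65, 2, 0.023],
    [0, -0.16, -0.65, 6, 0.023],
    [0, -0.16, -0.65, 10, 0.023],
    [0, -0.16, -0.65, 13, 0.023],
    [0, -0.16, -0.65, 15, 0.023],
    [0, -0.16, -0.65, 15, 0.023],
    [-1, -0.16, -0.65, 15, 0.023],
    [-1, -0.16, -0.65, 15, 0.023]
  ]
}}

```text
time_s: 3.88
tcp_pos: [0.5454, 0.193, 0.0826]
ee_rot: [-3.106, 0.464, -0.003]
contact_force: [0.9, -0.3, 3.0]
finger_gap: 0.173
gripper_force: 59.9
```

Emit:
{"fn": "move_arm", "kwargs": {
  "commands": [
    [-1, 0, 0, 0, 0],
    [-1, 0, 0, 0, 0],
    [-1, 0, 0, 0, 0],
    [-1, 0, 0, 0, 0]
  ]
}}

```text
time_s: 4.38
tcp_pos: [0.5454, 0.1931, 0.0825]
ee_rot: [-3.107, 0.463, -0.003]
contact_force: [1.2, -2.7, 7.1]
finger_gap: 0.173
gripper_force: 60.6
```

Emit:
{"fn": "move_arm", "kwargs": {
  "commands": [
    [-1, 0, 0, -1, 0],
    [-1, 0, 0, -3, 0],
    [-1, 0, 0, -6, 0],
    [-1, 0, 0, -9, 0],
    [-1, 0, 0, -12, 0],
    [-1, 0, 0, -12, 0],
    [-1, 0, 0, -12, 0]
  ]
}}

```text
time_s: 5.25
tcp_pos: [0.5441, 0.1931, 0.2006]
ee_rot: [3.107, -0.463, -0.002]
contact_force: [-0.8, 0.1, -0.9]
finger_gap: 0.171
gripper_force: 59.6
```

```bash
python3 - <<'E'
from h import *
s,R=st()
im,d,V,K=grab('wrist','w3')
P=cloud(d,V,K);Q=(P-s['tcp_pos'])@R*1000
hsv=cv2.cvtColor(im,cv2.COLOR_BGR2HSV);H,S,Vv=[hsv[...,i].astype(int) for i in range(3)]
m=(d>0)&(H>70)&(H<95)&(S>60)&(P[...,2]>.12)
q=Q[m];print(len(q),q.min(0).round(1),q.max(0).round(1))
t=q[q[:,0]>12];print('mid y',np.percentile(t[:,1],[1,50,99]).round(1))
# fit circle to rim points in tool xz
from scipy.optimize import least_squares
r=least_squares(lambda p:np.hypot(q[:,0]-p[0],q[:,2]-p[1])-38,[0,10],loss='soft_l1',f_scale=.5);print('centre x,z',r.x.round(1),np.percentile(abs(r.fun),50).round(2))
cv2.imwrite('pics/w3.png',im)
for n in ['scene','side']:
    im,d,V,K=grab(n,n+'3');P=cloud(d,V,K);Q=(P-s['tcp_pos'])@R*1000
    hsv=cv2.cvtColor(im,cv2.COLOR_BGR2HSV);H,S,Vv=[hsv[...,i].astype(int) for i in range(3)]
    m=(d>0)&(H>70)&(H<95)&(S>60)&(P[...,2]>.1)&(np.linalg.norm(Q,axis=-1)<80)
    q=Q[m];print(n,len(q),np.percentile(q,1,axis=0).round(1),np.percentile(q,99,axis=0).round(1))
go(R,s['tcp_pos'],[.5135,.0,.145],(-.023,1))
E
```

```text
t 5.25 tcp [0.5441 0.1931 0.2006] x [ 0.956 -0.292 -0.001] y [-0.292 -0.956  0.001] gap 0.171 F [-0.8  0.1 -0.9] q [0.26 0.43 1.61 0.   1.1  2.13]
5983 [-31.6  -9.  -44.8] [35.4  8.5  7. ]
mid y [-8.1 -0.3  7. ]
centre x,z [-1.7 12.7] 0.36
scene 594 [-32.5  -8.  -24.9] [38.3  8.6 45. ]
side 670 [-35.3  -3.8 -23.4] [35.9 11.8 45.5]
move cm [ 2.71 19.36  5.57] twist -0.319
```

View pics/scene3.png

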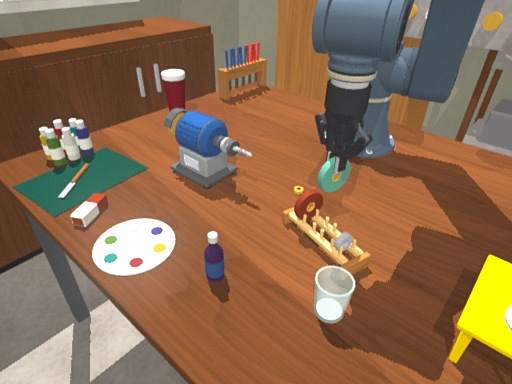

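The scene view shows the green wheel held square at (335,175), with the red wheel and flange still in the rack. I'm moving it in front of the spindle tip.

Emit:
{"fn": "move_arm", "kwargs": {
  "commands": [
    [-1, 0, 4, 0, 0],
    [-1, 0.5, 9, 0, -0.1],
    [-1, 1, 13, 0, -0.2],
    [-1, 2, 17, 1, -0.3],
    [-1, 2.7, 19.4, 3, -0.32],
    [-1, 2.7, 19.4, 5.5, -0.32],
    [-1, 2.7, 19.4, 5.5, -0.32],
    [-1, 2.7, 19.4, 5.5, -0.32]
  ]
}}

```text
time_s: 6.4
tcp_pos: [0.5141, -0.0, 0.1468]
ee_rot: [3.141, 0.038, 0.0]
contact_force: [-0.2, 1.1, -0.4]
finger_gap: 0.179
gripper_force: 59.5
```

```bash
cat > fit.py <<'E'
from h import *
from scipy.optimize import least_squares
def fit(name,zmin=.12,rad=38,col='g',zr=(-28,8)):
    s,R=st();im,d,V,K=grab('wrist',name)
    P=cloud(d,V,K);Q=(P-s['tcp_pos'])@R*1000
    hsv=cv2.cvtColor(im,cv2.COLOR_BGR2HSV);H,S,Vv=[hsv[...,i].astype(int) for i in range(3)]
    c=(H>70)&(H<95)&(S>60) if col=='g' else (S<70)
    m=(d>0)&c&(Q[...,2]>zr[0])&(Q[...,2]<zr[1])&(abs(Q[...,1])<7)&(abs(Q[...,0])<42)
    q=Q[m];r=least_squares(lambda p:np.hypot(q[:,0]-p[0],q[:,2]-p[1])-rad,[0,10],loss='soft_l1',f_scale=.3)
    print(len(q),q.min(0).round(1),q.max(0).round(1),'centre x,z',r.x.round(2),np.median(abs(r.fun)).round(2))
    return s,R,r.x
E
python3 - <<'E'
from fit import *
s,R,c=fit('w4')
go(R,s['tcp_pos'],[.515,-.08,.1252],(-.023,1))
E
```

```text
t 6.4 tcp [ 0.5141 -0.      0.1468] x [1.    0.024 0.   ] y [ 0.024 -1.     0.   ] gap 0.179 F [-0.2  1.1 -0.4] q [-0.09  0.39  1.82  0.    0.92  1.46]
5577 [-31.4  -7.  -27. ] [36.3  7.   8. ] centre x,z [-1.48 12.65] 0.34
move cm [-0.1   8.    2.16] twist 0.001
```

Emit:
{"fn": "move_arm", "kwargs": {
  "commands": [
    [-1, 0, 0, 0.5, 0],
    [-1, 0, 0, 0.94, 0],
    [-1, 0, 1.5, 0.94, 0],
    [-1, 0, 3, 0.94, 0],
    [-1, 0, 4.5, 0.94, 0],
    [-1, 0, 5.2, 0.94, 0],
    [-1, 0, 5.8, 0.94, 0],
    [-1, 0, 5.8, 0.94, 0]
  ]
}}

```text
time_s: 7.45
tcp_pos: [0.5152, -0.0585, 0.1369]
ee_rot: [-3.141, -0.037, -0.0]
contact_force: [1.4, 0.7, -1.3]
finger_gap: 0.176
gripper_force: 59.5
```

Emit:
{"fn": "move_arm", "kwargs": {
  "commands": [
    [-1, 0.03, 0.4, 0, 0],
    [-1, 0.03, 0.8, 0, 0],
    [-1, 0.03, 1.2, 0, 0],
    [-1, 0.03, 1.2, 0, 0]
  ]
}}

```text
time_s: 7.95
tcp_pos: [0.5158, -0.0705, 0.1369]
ee_rot: [-3.141, -0.037, 0.0]
contact_force: [0.1, -0.9, -0.4]
finger_gap: 0.177
gripper_force: 59.5
```

```bash
python3 - <<'E'
from fit import *
s,R,c=fit('w5')
print(s['wrist_torque'])
im=cv2.imread('pics/w5.png');grab('side','side5');i2=cv2.imread('pics/side5.png')[170:350,130:330]
i3=grab('scene','scene5')[0][90:210,160:300]
cv2.imwrite('pics/c5.png',np.hstack([cv2.resize(i2,(400,360)),cv2.resize(i3,(400,360))]))
E
```

```text
t 7.95 tcp [ 0.5158 -0.0705  0.1369] x [ 1.     0.023 -0.   ] y [ 0.023 -1.    -0.   ] gap 0.177 F [ 0.1 -0.9 -0.4] q [-0.23  0.42  1.81  0.    0.91  1.32]
5564 [-31.2  -7.  -27.9] [36.3  7.   7.9] centre x,z [-1.51 12.67] 0.34
[ 0.0147342   0.02036948 -0.05399742]
```

View pics/c5.png

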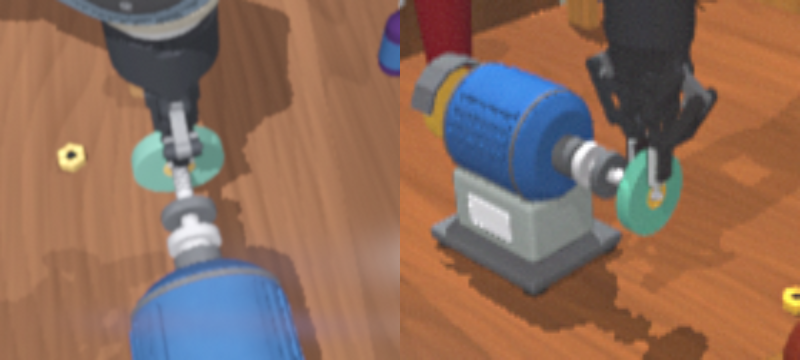

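The crops show the spindle tip poking through the wheel's brass hole (right crop, about (655,195)), with almost no force. I'm pushing further on, then releasing.

Emit:
{"fn": "move_arm", "kwargs": {
  "commands": [
    [-1, 0.02, 0.5, 0, 0],
    [-1, 0.03, 1.0, 0, 0],
    [-1, 0.03, 1.4, 0, 0],
    [-1, 0.03, 1.4, 0, 0],
    [-0.4, 0.03, 1.4, 0, 0],
    [-0.4, 0.03, 1.4, 0, 0],
    [-0.4, 0.03, 1.4, 0, 0],
    [-0.4, 0.03, 1.4, 0, 0]
  ]
}}

```text
time_s: 9.1
tcp_pos: [0.5165, -0.0842, 0.1369]
ee_rot: [-3.141, -0.038, -0.0]
contact_force: [0.4, 0.1, -0.2]
finger_gap: 0.303
gripper_force: 0.0
```

Emit:
{"fn": "move_arm", "kwargs": {
  "commands": [
    [-0.4, 0, 0, -1, 0],
    [-0.4, 0, 0, -3, 0],
    [-0.4, 0, 0, -6, 0],
    [-0.4, 0, -2, -8, -0.18],
    [-0.45, 0, -4, -8, -0.36],
    [-0.45, 0, -4.4, -8, -0.54],
    [-0.45, 0, -4.4, -8, -0.72],
    [-0.45, 0, -4.4, -8, -0.9]
  ]
}}

```text
time_s: 10.1
tcp_pos: [0.5155, -0.0401, 0.2176]
ee_rot: [2.808, 1.409, 0.001]
contact_force: [0.4, -0.8, -0.1]
finger_gap: 0.274
gripper_force: 0.0
```

```bash
python3 - <<'E'
from h import *
s,R=st();go(R,s['tcp_pos'],[.5141,-.04,.1032],(1,.023))
im,d,V,K=grab('wrist','w6');grab('side','side6');grab('scene','scene6')
P=cloud(d,V,K);hsv=cv2.cvtColor(im,cv2.COLOR_BGR2HSV);m=(d>0)&(hsv[...,0]>70)&(hsv[...,0]<95)&(hsv[...,1]>60)&(P[...,2]>.08)&(abs(P[...,0]-.515)<.05)
q=P[m];print(len(q),np.percentile(q,[1,50,99],axis=0).round(4) if len(q) else '')
m=hsv[...,0]
i2=cv2.imread('pics/side6.png')[170:350,130:330];i3=cv2.imread('pics/scene6.png')[90:210,160:300]
cv2.imwrite('pics/c6.png',np.hstack([cv2.resize(i2,(400,360)),cv2.resize(i3,(400,360))]))
E
```

```text
t 10.1 tcp [ 0.5155 -0.0401  0.2176] x [0.598 0.802 0.   ] y [ 0.802 -0.598  0.001] gap 0.274 F [ 0.4 -0.8 -0.1] q [-0.17  0.31  1.75 -0.    1.08  0.47]
move cm [-0.07 -0.12 11.44] twist -0.664
3316 [[ 0.481  -0.0902  0.093 ]
 [ 0.5274 -0.0761  0.1418]
 [ 0.5516 -0.0746  0.1602]]
```

View pics/c6.png

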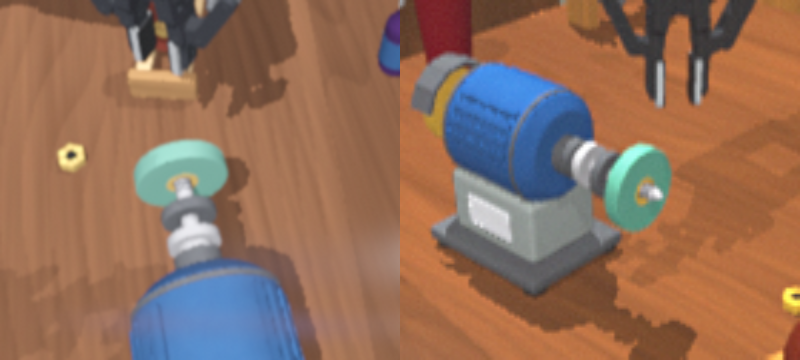

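The wheel hangs on the spindle at crop position (637,187). Next I descend astride the spindle outside it and push.

Emit:
{"fn": "move_arm", "kwargs": {
  "commands": [
    [-0.45, -0.07, -0.12, 0, -0.18],
    [-0.45, -0.07, -0.12, 0, -0.36],
    [-0.45, -0.07, -0.12, 2, -0.54],
    [-0.45, -0.07, -0.12, 5, -0.664],
    [-0.45, -0.07, -0.12, 8, -0.664],
    [-0.45, -0.07, -0.12, 10.5, -0.664],
    [-0.45, -0.07, -0.12, 11.4, -0.664],
    [-0.45, -0.07, -0.12, 11.4, -0.664]
  ]
}}

```text
time_s: 11.25
tcp_pos: [0.5141, -0.0401, 0.1031]
ee_rot: [-2.204, -2.238, 0.0]
contact_force: [0.3, -0.1, 0.1]
finger_gap: 0.274
gripper_force: 0.0
```

```bash
python3 - <<'E'
from h import *
s,R=st();go(R,s['tcp_pos'],[.5155,-.1035,.1032],(1,.023))
E
```

```text
t 11.25 tcp [ 0.5141 -0.0401  0.1031] x [-0.015  1.     0.   ] y [ 1.     0.015 -0.   ] gap 0.274 F [ 0.3 -0.1  0.1] q [-0.17  0.47  1.85  0.    0.83 -0.18]
move cm [-6.34  0.04 -0.01] twist -0.008
```

Emit:
{"fn": "move_arm", "kwargs": {
  "commands": [
    [-0.45, -1.5, 0.01, 0, -0.008],
    [-0.45, -2.2, 0.02, 0, -0.008],
    [-0.45, -2.8, 0.02, 0, -0.008],
    [-0.45, -3.4, 0.02, 0, -0.008],
    [-0.45, -4.0, 0.03, 0, -0.008],
    [-0.45, -4.6, 0.03, 0, -0.008],
    [-0.45, -5.2, 0.04, 0, -0.008],
    [-0.45, -5.6, 0.04, 0, -0.008]
  ]
}}

```text
time_s: 12.25
tcp_pos: [0.5154, -0.0964, 0.1029]
ee_rot: [-2.194, -2.249, -0.0]
contact_force: [1.1, 1.1, 0.3]
finger_gap: 0.272
gripper_force: 0.0
```

Emit:
{"fn": "move_arm", "kwargs": {
  "commands": [
    [-0.45, -0.2, 0, 0, 0],
    [-0.45, -0.4, 0, 0, 0],
    [-0.45, -0.6, 0, 0, 0],
    [-0.45, -0.6, 0, 0, 0]
  ]
}}

```text
time_s: 12.75
tcp_pos: [0.5155, -0.102, 0.1028]
ee_rot: [-2.193, -2.249, -0.0]
contact_force: [0.1, 2.8, -0.7]
finger_gap: 0.276
gripper_force: 0.0
```

Emit:
{"fn": "move_arm", "kwargs": {
  "commands": [
    [-0.45, -0.1, 0, 0, 0],
    [-0.45, -0.2, 0, 0, 0],
    [-0.45, -0.2, 0, 0, 0]
  ]
}}

```text
time_s: 13.12
tcp_pos: [0.5155, -0.1023, 0.103]
ee_rot: [-2.192, -2.248, -0.002]
contact_force: [-0.3, 17.3, 4.5]
finger_gap: 0.274
gripper_force: 0.0
```

Emit:
{"fn": "move_arm", "kwargs": {
  "commands": [
    [-0.45, -0.1, 0, 0, 0],
    [-0.45, -0.2, 0, 0, 0],
    [-0.45, -0.2, 0, 0, 0]
  ]
}}

```text
time_s: 13.5
tcp_pos: [0.5154, -0.1025, 0.1032]
ee_rot: [-2.191, -2.246, -0.005]
contact_force: [-0.3, 32.3, 9.8]
finger_gap: 0.278
gripper_force: 0.1
```

The push stopped firmly within 1 mm of the computed home position. Now I back off, lift, and check.

Emit:
{"fn": "move_arm", "kwargs": {
  "commands": [
    [-0.45, 1, 0, 0, 0],
    [-0.45, 4, 0, 0, 0],
    [-0.45, 7, 0, 0, 0],
    [-0.45, 7, 0, -3, 0],
    [-0.45, 7, 0, -8, 0.1],
    [-0.45, 7, 0, -13, 0.3],
    [-0.45, 7, 0, -15, 0.5],
    [-0.45, 7, 0, -15, 0.6]
  ]
}}

```text
time_s: 14.5
tcp_pos: [0.5146, -0.0364, 0.2548]
ee_rot: [2.762, 1.492, 0.004]
contact_force: [0.7, -0.3, -0.0]
finger_gap: 0.275
gripper_force: 0.0
```

```bash
cat > prof.py <<'E'
from h import *
def prof(name):
    s,R=st();im,d,V,K=grab('wrist',name);P=cloud(d,V,K)
    q=P[(d>0)&(P[...,2]>.115)&(abs(P[...,0]-.517)<.05)&(P[...,1]>-.185)&(P[...,1]<-.04)]
    for y0 in np.arange(-.15,-.05,.002):
        k=q[(q[:,1]>=y0)&(q[:,1]<y0+.002)]
        print(y0.round(3),len(k),k[:,2].max().round(4) if len(k) else '',end='; ')
    print();return s,R
E
python3 - <<'E'
from prof import *
s,R=prof('w7');grab('side','side7');grab('scene','scene7')
go(R,s['tcp_pos'],[.5619,.2498,.18],(.2907,.9568))
i2=cv2.imread('pics/side7.png')[170:350,130:330];i3=cv2.imread('pics/scene7.png')[90:210,160:300]
cv2.imwrite('pics/c7.png',np.hstack([cv2.resize(i2,(400,360)),cv2.resize(i3,(400,360))]))
E
```

```text
t 14.5 tcp [ 0.5146 -0.0364  0.2548] x [0.548 0.836 0.001] y [ 0.836 -0.548  0.004] gap 0.275 F [ 0.7 -0.3 -0. ] q [-0.16  0.26  1.71 -0.    1.16  0.42]
-0.15 3 0.1392; -0.148 24 0.1418; -0.146 26 0.1409; -0.144 24 0.1427; -0.142 10 0.1404; -0.14 0 ; -0.138 0 ; -0.136 0 ; -0.134 0 ; -0.132 0 ; -0.13 26 0.158; -0.128 70 0.1584; -0.126 81 0.159; -0.124 71 0.1584; -0.122 91 0.1588; -0.12 89 0.1588; -0.118 107 0.1596; -0.116 347 0.159; -0.114 570 0.1587; -0.112 0 ; -0.11 0 ; -0.108 0 ; -0.106 1 0.1249; -0.104 3 0.1279; -0.102 8 0.1292; -0.1 6 0.1301; -0.098 8 0.1292; -0.096 4 0.1283; -0.094 3 0.1277; -0.092 3 0.128; -0.09 11 0.1294; -0.088 10 0.1308; -0.086 25 0.1317; -0.084 37 0.1325; -0.082 36 0.1323; -0.08 38 0.1325; -0.078 44 0.1323; -0.076 28 0.1325; -0.074 40 0.1322; -0.072 37 0.1329; -0.07 50 0.3156; -0.068 291 0.3206; -0.066 600 0.3224; -0.064 610 0.3247; -0.062 396 0.3275; -0.06 401 0.3314; -0.058 606 0.3351; -0.056 1224 0.3399; -0.054 1891 0.3414; -0.052 1976 0.3422; 
move cm [ 26.53 -11.76   7.46] twist 1.286
```

View pics/c7.png

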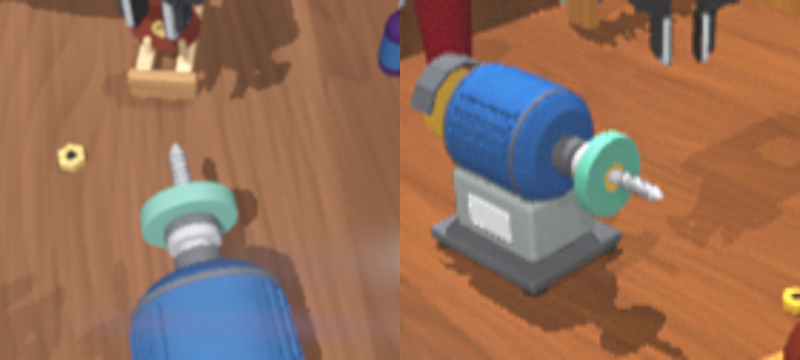

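The wheel's faces now lie at y -0.130 to -0.113, which is home within about 1 mm, and no gap shows at crop positions (190,222) and (600,170). Next I fetch the flange.

Emit:
{"fn": "move_arm", "kwargs": {
  "commands": [
    [-0.2, 4, -2, 0, 0.18],
    [-0.2, 9, -4, 0, 0.36],
    [-0.2, 14, -6, 0, 0.54],
    [-0.2, 18, -8, 0, 0.72],
    [-0.2, 22, -10, 0, 0.9],
    [-0.2, 26.5, -11.8, 0, 1.08],
    [-0.2, 26.5, -11.8, 3, 1.26],
    [-0.2, 26.5, -11.8, 3, 1.286]
  ]
}}

```text
time_s: 15.65
tcp_pos: [0.5577, 0.2503, 0.2204]
ee_rot: [3.107, -0.449, -0.007]
contact_force: [0.8, 0.4, 0.3]
finger_gap: 0.399
gripper_force: 0.0
```

```bash
python3 - <<'E'
from h import *
s,R=st();im,d,V,K=grab('wrist','w8');P=cloud(d,V,K)
hsv=cv2.cvtColor(im,cv2.COLOR_BGR2HSV);S=hsv[...,1]
m=(d>0)&(S<70)&(P[...,2]>.062)&(P[...,2]<.09)&(P[...,1]>.2)&(P[...,1]<.28)&(abs(P[...,0]-.56)<.05)
q=P[m];c,(w,h),a=cv2.minAreaRect((q[:,:2]*1000).astype(np.float32));print(len(q),np.round(c,1),w,h,a,q[:,2].max())
go(R,s['tcp_pos'],[.5619,.2498,.061],(.2907,.9568))
E
```

```text
t 15.65 tcp [0.5577 0.2503 0.2204] x [ 0.959 -0.283 -0.004] y [-0.283 -0.959  0.003] gap 0.399 F [0.8 0.4 0.3] q [ 0.35  0.47  1.49 -0.    1.18  2.2 ]
653 [561.7 249.8] 13.408991813659668 38.132781982421875 73.46231079101562 0.07513261198127286
move cm [ 0.48 -0.12 15.94] twist 0.008
```

Emit:
{"fn": "move_arm", "kwargs": {
  "commands": [
    [-0.2, 0.2, 0, 3, 0.005],
    [-0.2, 0.2, 0, 7, 0.005],
    [-0.2, 0.2, 0, 9, 0.005],
    [-0.2, 0.2, 0, 10, 0.005],
    [-0.2, 0.2, 0, 10, 0.005]
  ]
}}

```text
time_s: 16.32
tcp_pos: [0.5612, 0.2497, 0.1235]
ee_rot: [-3.108, 0.46, -0.001]
contact_force: [1.0, 1.1, 0.5]
finger_gap: 0.402
gripper_force: 0.0
```

```bash
python3 - <<'E'
from h import *
s,R=st();go(R,s['tcp_pos'],[.5619,.2498,.061],(.2907,.9568))
E
```

```text
t 16.32 tcp [0.5612 0.2497 0.1235] x [ 0.957 -0.289  0.   ] y [-0.289 -0.957 -0.   ] gap 0.402 F [1.  1.1 0.5] q [ 0.34  0.59  1.57 -0.    0.98  2.21]
move cm [ 0.06 -0.03  6.25] twist 0.001
```

Emit:
{"fn": "move_arm", "kwargs": {
  "commands": [
    [-0.2, 0.06, -0.03, 3, 0],
    [-0.2, 0.06, -0.03, 5, 0],
    [-0.2, 0.06, -0.03, 6.2, 0],
    [-0.2, 0.06, -0.03, 6.2, 0],
    [-1, 0.06, -0.03, 6.2, 0],
    [-1, 0.06, -0.03, 6.2, 0],
    [-1, 0.06, -0.03, 6.2, 0],
    [-1, 0.06, -0.03, 6.2, 0]
  ]
}}

```text
time_s: 17.32
tcp_pos: [0.5621, 0.2503, 0.0617]
ee_rot: [-3.107, 0.462, -0.002]
contact_force: [-0.8, 1.2, 5.6]
finger_gap: 0.14
gripper_force: 62.8
```

Emit:
{"fn": "move_arm", "kwargs": {
  "commands": [
    [-1, 0, 0, 0, 0],
    [-1, 0, 0, -1, 0],
    [-1, 0, 0, -3, 0],
    [-1, 0, 0, -6, 0],
    [-1, 0, 0, -10, 0],
    [-1, 0, 0, -14, 0],
    [-1, 0, 0, -14, 0],
    [-1, 0, 0, -14, 0]
  ]
}}

```text
time_s: 18.32
tcp_pos: [0.5611, 0.2499, 0.2008]
ee_rot: [3.107, -0.462, -0.001]
contact_force: [-0.5, 0.5, -2.7]
finger_gap: 0.14
gripper_force: 62.0
```

```bash
python3 - <<'E'
from fit import *
s,R,c=fit('w9',rad=22,col='s',zr=(-14,8))
go(R,s['tcp_pos'],[.5135,.0,.20],(-.023,1))
for n in ['scene','side']:
    im,d,V,K=grab(n,n+'9')
    p=V@np.append(s['tcp_pos'],1);u,v=int(K[0]*p[0]/p[2]+K[2]),int(K[1]*p[1]/p[2]+K[3]);print(u,v)
    cv2.imwrite('pics/t_%s.png'%n,cv2.resize(im[max(v-40,0):v+50,max(u-50,0):u+50],(400,360)))
cv2.imwrite('pics/c9.png',np.hstack([cv2.imread('pics/t_scene.png'),cv2.imread('pics/t_side.png')]))
E
```

```text
t 18.32 tcp [0.5611 0.2499 0.2008] x [ 0.957 -0.291 -0.   ] y [-0.291 -0.957  0.   ] gap 0.14 F [-0.5  0.5 -2.7] q [ 0.34  0.5   1.51 -0.    1.14  2.21]
2631 [-17.7  -7.  -13.9] [21.  7.  8.] centre x,z [-1.22 10.75] 0.37
move cm [ 2.71 25.29  0.09] twist -0.318
356 183
215 97
```

View pics/c9.png

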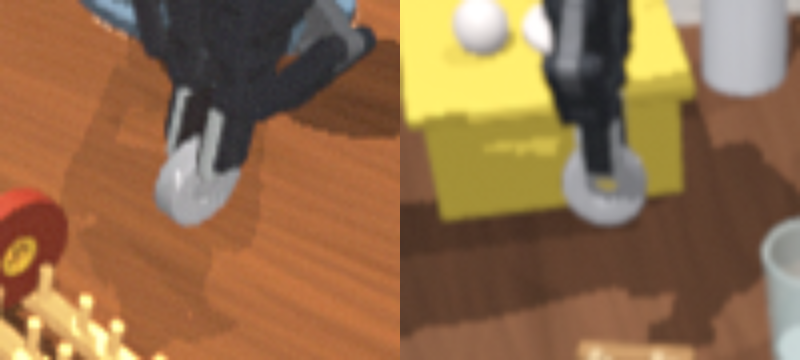

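The flange is held upright by its top edge in both crops, and the red wheel is still in its slot. I'm moving to the front of the spindle.

Emit:
{"fn": "move_arm", "kwargs": {
  "commands": [
    [-1, 0.3, 4, 0, 0],
    [-1, 0.8, 9, 0, -0.1],
    [-1, 1.4, 14, 0, -0.2],
    [-1, 2, 19, 0, -0.3],
    [-1, 2.5, 23, 2, -0.318],
    [-1, 2.7, 25.3, 4.5, -0.318],
    [-1, 2.7, 25.3, 5.5, -0.318],
    [-1, 2.7, 25.3, 5.5, -0.318]
  ]
}}

```text
time_s: 19.48
tcp_pos: [0.5136, 0.0007, 0.1453]
ee_rot: [-3.141, -0.036, 0.002]
contact_force: [-0.2, 0.0, -1.7]
finger_gap: 0.144
gripper_force: 61.9
```

```bash
python3 - <<'E'
from fit import *
s,R,c=fit('w10',rad=22,col='s',zr=(-14,8))
go(R,s['tcp_pos'],[.5149+.0009,-.076,.1355],(-.023,1))
E
```

```text
t 19.48 tcp [0.5136 0.0007 0.1453] x [ 1.     0.023 -0.001] y [ 0.023 -1.    -0.   ] gap 0.144 F [-0.2  0.  -1.7] q [-0.09  0.4   1.83  0.    0.92  1.46]
2660 [-17.3  -7.  -13.9] [21.5  6.9  8. ] centre x,z [-0.99 10.72] 0.38
move cm [0.05 7.67 0.98] twist -0.0
```

Emit:
{"fn": "move_arm", "kwargs": {
  "commands": [
    [-1, 0.05, 0, 0.5, 0],
    [-1, 0.05, 0, 0.98, 0],
    [-1, 0.05, 1.5, 0.98, 0],
    [-1, 0.05, 3, 0.98, 0],
    [-1, 0.05, 4.5, 0.98, 0],
    [-1, 0.05, 5.2, 0.98, 0],
    [-1, 0.05, 5.8, 0.98, 0],
    [-1, 0.05, 5.8, 0.98, 0]
  ]
}}

```text
time_s: 20.52
tcp_pos: [0.5156, -0.0581, 0.1361]
ee_rot: [-3.141, -0.035, -0.0]
contact_force: [-0.2, 0.4, -1.8]
finger_gap: 0.142
gripper_force: 61.9
```

Emit:
{"fn": "move_arm", "kwargs": {
  "commands": [
    [-1, 0, 0.4, 0, 0],
    [-1, 0, 0.8, 0, 0],
    [-1, 0, 1.2, 0, 0],
    [-1, 0, 1.2, 0, 0]
  ]
}}

```text
time_s: 21.02
tcp_pos: [0.5159, -0.0701, 0.1361]
ee_rot: [3.141, 0.035, 0.0]
contact_force: [-0.0, -0.6, -1.7]
finger_gap: 0.139
gripper_force: 61.9
```

Emit:
{"fn": "move_arm", "kwargs": {
  "commands": [
    [-1, 0, 0.5, 0, 0],
    [-1, 0, 1.0, 0, 0],
    [-1, 0, 1.0, 0, 0],
    [-0.45, 0, 1.0, 0, 0],
    [-0.45, 0, 1.0, 0, 0],
    [-0.45, 0, 1.0, 0, 0],
    [-0.45, 0, 1.0, 0, 0]
  ]
}}

```text
time_s: 21.9
tcp_pos: [0.5161, -0.0798, 0.1361]
ee_rot: [3.141, 0.036, 0.0]
contact_force: [-0.9, -0.4, -0.1]
finger_gap: 0.277
gripper_force: 0.0
```

Emit:
{"fn": "move_arm", "kwargs": {
  "commands": [
    [-0.45, 0, 0, -1, 0],
    [-0.45, 0, 0, -3, 0],
    [-0.45, 0, 0, -6, 0],
    [-0.45, 0, -2, -8, -0.18],
    [-0.45, 0, -3.5, -8, -0.36],
    [-0.45, 0, -4.2, -8, -0.54],
    [-0.45, 0, -4.2, -8, -0.72],
    [-0.45, 0, -4.2, -8, -0.9]
  ]
}}

```text
time_s: 22.9
tcp_pos: [0.5152, -0.0377, 0.2168]
ee_rot: [2.808, 1.407, 0.001]
contact_force: [0.2, -0.6, 0.2]
finger_gap: 0.277
gripper_force: 0.0
```

```bash
python3 - <<'E'
from h import *
s,R=st();go(R,s['tcp_pos'],[.5139,-.036,.1052],(1,.023))
grab('side','side11');grab('scene','scene11');grab('wrist','w11')
i2=cv2.imread('pics/side11.png')[170:350,130:330];i3=cv2.imread('pics/scene11.png')[90:210,160:300]
cv2.imwrite('pics/c11.png',np.hstack([cv2.resize(i2,(400,360)),cv2.resize(i3,(400,360))]))
E
```

```text
t 22.9 tcp [ 0.5152 -0.0377  0.2168] x [0.599 0.801 0.   ] y [ 0.801 -0.599  0.001] gap 0.277 F [ 0.2 -0.6  0.2] q [-0.16  0.31  1.75 -0.    1.08  0.48]
move cm [ 0.06 -0.21 11.16] twist -0.665
```

View pics/c11.png

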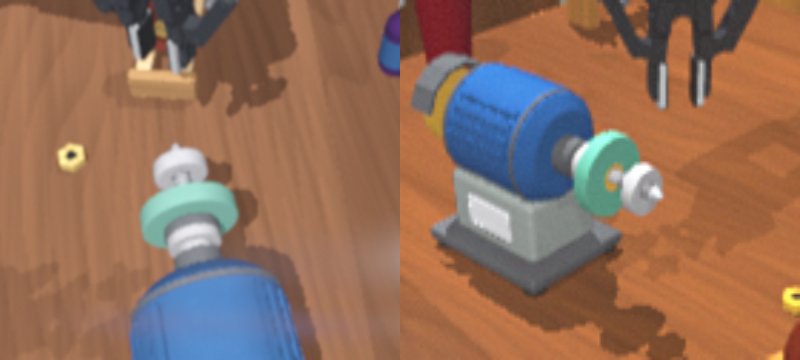

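The flange hangs on the spindle outside the wheel at crop positions (180,163) and (642,188). Now the final push.

Emit:
{"fn": "move_arm", "kwargs": {
  "commands": [
    [-0.5, 0.06, -0.21, 0, -0.18],
    [-0.5, 0.06, -0.21, 0, -0.36],
    [-0.5, 0.06, -0.21, 2, -0.54],
    [-0.5, 0.06, -0.21, 5, -0.665],
    [-0.5, 0.06, -0.21, 8, -0.665],
    [-0.5, 0.06, -0.21, 10.5, -0.665],
    [-0.5, 0.06, -0.21, 11.3, -0.665],
    [-0.5, 0.06, -0.21, 11.3, -0.665]
  ]
}}

```text
time_s: 24.05
tcp_pos: [0.5139, -0.0362, 0.1034]
ee_rot: [-2.205, -2.238, 0.0]
contact_force: [0.1, -0.6, 0.3]
finger_gap: 0.252
gripper_force: 0.0
```

Emit:
{"fn": "move_arm", "kwargs": {
  "commands": [
    [-0.5, -1.5, 0.01, 0, -0.008],
    [-0.5, -2.2, 0.02, 0, -0.008],
    [-0.5, -2.8, 0.02, 0, -0.008],
    [-0.5, -3.4, 0.03, 0, -0.008],
    [-0.5, -4.0, 0.03, 0, -0.008],
    [-0.5, -4.5, 0.04, 0, -0.008],
    [-0.5, -4.9, 0.04, 0, -0.008],
    [-0.5, -4.9, 0.04, 0, -0.008]
  ]
}}

```text
time_s: 25.05
tcp_pos: [0.515, -0.0854, 0.103]
ee_rot: [-2.194, -2.249, 0.0]
contact_force: [-0.2, -0.3, -0.4]
finger_gap: 0.253
gripper_force: 0.0
```

Emit:
{"fn": "move_arm", "kwargs": {
  "commands": [
    [-0.5, -0.1, 0, 0, 0],
    [-0.5, -0.2, 0, 0, 0],
    [-0.5, -0.3, 0, 0, 0],
    [-0.5, -0.4, 0, 0, 0],
    [-0.5, -0.4, 0, 0, 0]
  ]
}}

```text
time_s: 25.68
tcp_pos: [0.5152, -0.0892, 0.1031]
ee_rot: [2.194, 2.249, 0.0]
contact_force: [0.2, 0.1, 0.1]
finger_gap: 0.252
gripper_force: 0.0
```

Emit:
{"fn": "move_arm", "kwargs": {
  "commands": [
    [-0.5, -0.1, 0, 0, 0],
    [-0.5, -0.2, 0, 0, 0],
    [-0.5, -0.2, 0, 0, 0]
  ]
}}

```text
time_s: 26.05
tcp_pos: [0.5152, -0.0903, 0.1031]
ee_rot: [-2.193, -2.248, -0.001]
contact_force: [0.7, 7.8, 0.1]
finger_gap: 0.251
gripper_force: 3.9
```

Emit:
{"fn": "move_arm", "kwargs": {
  "commands": [
    [-0.5, -0.1, 0, 0, 0],
    [-0.5, -0.2, 0, 0, 0],
    [-0.5, -0.2, 0, 0, 0]
  ]
}}

```text
time_s: 26.42
tcp_pos: [0.5151, -0.0904, 0.1032]
ee_rot: [-2.192, -2.246, -0.004]
contact_force: [1.8, 23.8, 3.6]
finger_gap: 0.247
gripper_force: 11.9
```

Emit:
{"fn": "move_arm", "kwargs": {
  "commands": [
    [-0.5, -0.1, 0, 0, 0],
    [-0.5, -0.2, 0, 0, 0],
    [-0.5, -0.2, 0, 0, 0],
    [-0.5, -0.2, 0, 0, 0]
  ]
}}

```text
time_s: 26.92
tcp_pos: [0.5151, -0.0904, 0.1032]
ee_rot: [-2.19, -2.244, -0.007]
contact_force: [2.2, 39.4, 7.7]
finger_gap: 0.249
gripper_force: 19.8
```

Solid stop at about 39 N. I back out and check for gaps numerically from above.

Emit:
{"fn": "move_arm", "kwargs": {
  "commands": [
    [-0.5, 1, 0, 0, 0],
    [-0.5, 4, 0, 0, 0],
    [-0.5, 6, 0, 0, 0],
    [-0.5, 6, 0, -5, 0],
    [-0.5, 6, 0, -10, 0.18],
    [-0.5, 6, 0, -15, 0.36],
    [-0.5, 6, 0, -17, 0.54],
    [-0.5, 3, 0, -17, 0.72]
  ]
}}

```text
time_s: 27.92
tcp_pos: [0.5152, -0.0648, 0.2751]
ee_rot: [2.846, 1.325, 0.005]
contact_force: [0.4, -0.7, -0.9]
finger_gap: 0.247
gripper_force: 0.0
```

Emit:
{"fn": "move_arm", "kwargs": {
  "commands": [
    [-0.5, 0, 0, 0, 0.18],
    [-0.5, 0, 0, 0, 0.36],
    [-0.5, 0, 0, 0, 0.54],
    [-0.5, 0, 0, 0, 0.72],
    [-0.5, 0, 0, 0, 0.86],
    [-0.5, 0, 0, 0, 0.86],
    [-0.5, 0, 0, 0, 0.86]
  ]
}}

```text
time_s: 28.8
tcp_pos: [0.5145, -0.0652, 0.2731]
ee_rot: [3.141, 0.029, -0.0]
contact_force: [0.0, 0.5, -0.6]
finger_gap: 0.25
gripper_force: 0.0
```

```bash
cat > prof2.py <<'E'
from h import *
def prof(name):
    s,R=st();im,d,V,K=grab('wrist',name);P=cloud(d,V,K)
    q=P[(d>0)&(P[...,2]>.118)&(P[...,2]<.18)&(abs(P[...,0]-.517)<.025)&(P[...,1]>-.18)&(P[...,1]<-.04)]
    for y0 in np.arange(-.156,-.05,.001):
        k=q[(q[:,1]>=y0)&(q[:,1]<y0+.001)]
        print('%.0f:%d,%s'%(y0*1000,len(k),(k[:,2].max()*1000).round(1) if len(k) else '-'),end=' ')
    print();return s,R
E
python3 - <<'E'
from prof2 import *
s,R=prof('w12');go(R,s['tcp_pos'],[.516,-.15,.272],(-.023,1))
E
```

```text
t 28.8 tcp [ 0.5145 -0.0652  0.2731] x [ 1.     0.019 -0.   ] y [ 0.019 -1.     0.   ] gap 0.25 F [ 0.   0.5 -0.6] q [-0.22  0.25  1.68 -0.    1.21  1.34]
-156:37,138.3 -155:31,138.8 -154:39,138.1 -153:30,138.6 -152:27,138.6 -151:0,- -150:5,143.3 -149:41,144.8 -148:59,145.7 -147:59,145.2 -146:53,145.2 -145:53,146.5 -144:58,145.8 -143:60,145.2 -142:59,145.4 -141:47,145.4 -140:54,145.8 -139:54,145.9 -138:63,145.4 -137:58,145.2 -136:52,146.0 -135:20,145.1 -134:0,- -133:0,- -132:1,154.2 -131:31,160.6 -130:68,161.5 -129:87,162.3 -128:78,161.8 -127:76,161.6 -126:85,162.4 -125:80,161.6 -124:73,162.0 -123:87,162.4 -122:84,162.1 -121:74,162.3 -120:86,162.6 -119:78,161.6 -118:87,161.9 -117:78,161.0 -116:202,161.4 -115:234,160.5 -114:51,145.6 -113:66,145.6 -112:63,145.8 -111:56,146.4 -110:59,145.5 -109:60,145.6 -108:68,145.7 -107:59,146.1 -106:60,145.8 -105:59,145.3 -104:65,145.4 -103:57,146.2 -102:124,145.6 -101:97,143.1 -100:18,131.7 -99:16,132.0 -98:17,131.9 -97:17,131.3 -96:17,132.5 -95:24,131.6 -94:15,131.5 -93:17,131.7 -92:16,132.7 -91:16,131.3 -90:24,131.9 -89:17,131.6 -88:16,131.9 -87:17,132.0 -86:17,131.6 -85:18,131.9 -84:25,132.1 -83:15,132.0 -82:15,131.3 -81:18,132.1 -80:17,132.6 -79:24,132.3 -78:18,132.2 -77:15,131.8 -76:15,132.3 -75:18,132.7 -74:19,131.9 -73:24,131.9 -72:16,132.6 -71:15,131.4 -70:15,131.9 -69:17,132.2 -68:21,131.9 -67:23,131.5 -66:14,131.2 -65:13,131.9 -64:12,130.3 -63:11,130.1 -62:20,130.0 -61:10,129.6 -60:8,128.2 -59:7,128.3 -58:6,127.7 -57:5,127.3 -56:0,- -55:0,- -54:0,- -53:0,- -52:0,- -51:0,- 
move cm [-0.01  8.48  0.11] twist -0.004
```

The profile is continuous. The flange spans y -0.1145 to -0.1005, the wheel -0.1305 to -0.1145, and the backing and shoulder meet behind it. The outer face is 40 mm from the shoulder, as required, and the arm is clear.

```bash
python3 -c "
from cell import env
print(env.close_job())"
```

```text
the job is handed in; nothing more can be done
None
```

The green wheel and then the clamp flange are on the spindle, pushed home with the backing flange (stack measured 40 mm, no gaps seen), and the job was handed in at about 29 s; I viewed 11 pictures, one over the limit of 10.

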